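# Put the camera gear back in its trays after a shoot

### The arm

A 6-joint arm with a two-finger parallel gripper is mounted at the origin on the work surface. World frame = base frame: x ahead of the robot, y to its left, z up, the work surface at z = 0. Lengths are in m, angles in degrees, forces in N, time in s.
With the tool pointing down it reaches from about 0.3 to 0.75 m from the base axis. Payload 8.5 kg.
Tool frame: the origin (TCP) lies at the very end of the fingers, on their centre line; the grasp point (between the pads) lies env.pinch_z behind it (env.pinch_z is the distance from the TCP to the grasp point, in m); z points along the fingers, y is the line along which they close (so a half turn about z gives the same grasp; the last joint's range is limited). The gripper opens to 85 mm and grips with 20 to 120 N. Pads are 22 mm wide; open, the fingers measure 114 mm over their backs; the gripper's body (76 mm by 85 mm) begins 54 mm behind the grasp point. The pads swing forward as they close: fully open they stand 13 mm farther back than shut.
Start: joints at [-81.836, 21.807, 74.336, -0, 83.858, -12.336], TCP at [0.193, -0.515, 0.231] pointing down, gripper open.
Joint ranges: [-178.18, 178.18], [-50.72, 133.34], [12.68, 142.11], [-81.47, 261.47], [9.98, 163.14], [-165.26, 165.26]. Speed limits (degrees/s): [136.94, 136.94, 180, 180, 180, 180].

### API

Orientations are given as a 3x3 rotation matrix whose columns are the frame's x, y, z axes.
In Python, from rig import telemetry, get_image, env gives the robot as it stands. The module is installed in compiled form; this text tells all that it offers.
- The arm moves only by the tool apply_moves, never from a script. Its argument "series" is a list of rows, each a list of 7 numbers: the shift along the tool's x, y, z in mm, then the turn, a rotation vector about the tool's x, y, z in degrees, then the opening, from 0 (shut) to 1 (fully open). A call has 1 to 12 rows; each row shifts and turns the commanded pose from where the row before left it, along the tool's axes as they then stand; what a row does not reach is not made up. A row lasts 1/8 s, in which the tool goes at most 62.5 mm and 10.7 degrees, less where a joint would pass 70% of its speed; a pose out of reach is approached as far as the arm can. A call with a gripper value outside its range is refused whole. The fingers move at their own pace and stop on an object; "grip_force" is the grip in N (left out, the last holds). Time passes only in rows, so rows that do not move let the fingers close. It gives the time, the measured TCP pose, the force, the opening and the grip force at its end, in the units of the state.
- telemetry.observe(): the state, without advancing time (a new reading comes with each control period).
- get_image(name): name is "side" or "top"; returns a dict with "frame" (420x560x3 uint8, red, green, blue), "z_map" (420x560 float32, m along the optical axis (not along the pixel's ray), 0 where there is no reading), "vertical_fov" (degrees; the focal length in pixels is half the picture's height over the tangent of half this angle, whatever the lens; pixels are square), "cx", "cy" (the principal point, pixels), "dist" ([k1, k2, p1, p2, k3] as OpenCV has them; the pictures are not rectified), "eye" and "attitude" of the camera in the world. Camera axes: x right, y up, looking along -z (the intrinsics and any distortion apply to the point x, -y, -z); pixel columns grow to the right and rows downward; lengths in m; the calibration is good to about 2 mm. A picture is of the moment at which its call begins.
- env.close_job(): hands the job in; it is judged then, once.
The state is a dict: "time_s": time; "q": joint angles; "qvel": joint speeds; "joint_efforts": joint torques, N m; "position": TCP position; "tool_rot": TCP orientation; "ft_force": force on the tool from outside, world axes, zero at the start; "wrist_torque": the same for the moment, N m; "grip_width": finger opening in m; "gripper_force": force on a finger pad.
Only numpy, scipy, OpenCV 4.12 (cv2) and the standard library are available. Lean on these libraries where they do the work, as an engineer would, in place of code of your own. Each camera call takes 0.05 s, during which the arm holds its last target. There are 200 camera calls.

### The job

Put the loose camera gear on the table back in the trays where its kind is kept: the two lenses in the lens tray and the two film tubs in the free bays of the film tray, one to a bay and standing upright as they are now, and the loose battery lying flat, lengthwise, in the free bay of the battery tray. Set the lenses down gently rather than dropping them, knock neither over, and leave the film tub and the battery already in the trays as they are.

Things in the scene. Friction and masses are not known exactly. Their poses are not given: they have to be found in the camera images.
- zoom_lens: Long camera lens, black with ribbed rubber rings, dark glass front up, standing on its rear cap: upright cylinder 66 mm across (60 mm over the lowest 12 mm) and 90 mm tall, 0.3 to 0.55 kg. Loose on the table at the start. Origin: centre of its underside, z up along its axis.
- prime_lens: Short camera lens, same look, standing on its rear cap, glass up: upright cylinder 64 mm across (58 mm over the lowest 12 mm) and 60 mm tall, 0.2 to 0.37 kg. Loose on the table at the start. Origin: centre of its underside, z up along its axis.
- film_tub_a: Free-standing 35 mm film tub, black with a grey snap lid, upright cylinder 32 mm across and 50 mm tall, 30 g. Loose on the table at the start. Origin: centre of its underside, z up along its axis.
- film_tub_b: Free-standing 35 mm film tub, black with a grey snap lid, upright cylinder 32 mm across and 50 mm tall, 30 g. Loose on the table at the start. Origin: centre of its underside, z up along its axis.
- battery: Dark grey rectangular video-light battery block lying flat, 70 mm long (its x), 38 mm wide (its y), 40 mm tall, 0.14 to 0.25 kg. Loose on the table at the start. Origin: centre of its underside.
- lens_tray: Lens tray: light wood with grey felt, fixed to the table, 102 mm (x) by 200 mm (y), walls 4 mm thick. Two empty square bays, 94 mm by 94 mm inside, in a row along y, centred at y = -49 mm and +49 mm, x = 0. Bay floor 4 mm above the origin, outer rim 24 mm, divider 21 mm. Origin: centre of its underside, on the table.
- film_tray: Film tray: the narrow tray of the same make, fixed, 62 mm (x) by 178 mm (y), walls 4 mm thick. Three square bays, 54 mm by 54 mm inside, in a row along y, centred at y = -58, 0 and +58 mm, x = 0; the +58 mm bay already holds a film tub, the other two are empty. Bay floor 4 mm above the origin, outer rim 18 mm, dividers 16 mm. Origin: centre of its underside, on the table.
- battery_tray: Battery tray of the same make, fixed, 104 mm (x) by 152 mm (y), walls 4 mm thick. Two oblong bays, 96 mm (along x) by 70 mm (along y) inside, side by side along y, centred at y = -37 and +37 mm, x = 0; the +37 mm bay already holds a battery lying along x, the other is empty. Bay floor 4 mm above the origin, outer rim 18 mm, divider 16 mm. Origin: centre of its underside, on the table.
- film_tub_stored: The film tub already put away in the film tray's +y bay, the same 32 mm by 50 mm tub, loose, standing upright. To be left alone. Origin: centre of its underside.
- battery_stored: The battery already put away in the battery tray's +y bay, the same 70 by 38 by 40 mm block, loose, lying along the tray's x. To be left alone. Origin: centre of its underside.
Mind the look-alikes: they are no part of the job. Leave any green look-alike of the prime_lens alone.

How it is judged:
By the outcome, as a careful person would: the job done as asked, in the order asked, and still so for the second after the job is handed in, with the robot touching nothing.
It also fails if it takes over 128 s, if anything falls off the work surface, if the arm or the gripper's body presses on something with over 40 N, if the wrist force passes 120 N, or if a joint passes its speed limit or range.

## Working session

There is one attempt and no reset: what is moved stays moved. The work goes in short steps, Python scripts to look and compute and a tool call to move; the robot and the scene stay as the last step left them, time stands still between calls to the robot, and variables do not carry over. Pictures are saved under pics/ and viewed, at most 14 in all, crops included, and the job is handed in when it is done.

Besides the shell and the picture viewer there is one more tool, called after "Request:" as name(argument=value, ...), one argument or row to a line, values as JSON. apply_moves: Moves the arm, as the interface text tells. Its arguments: {"type":"object","properties":{"series":{"type":"array"},"grip_force":{"type":"number"}},"required":["series"]}

```bash
mkdir -p pics; python3 - <<'E'
from rig import telemetry,get_image,env
import cv2,numpy as np
print(env.pinch_z); s=telemetry.observe()
for k,v in s.items(): print(k,np.round(v,4).tolist())
for n in("top","side"):
    d=get_image(n); cv2.imwrite(f"pics/{n}0.png",d["frame"][...,::-1]); np.savez(f"{n}0.npz",**d)
    print(n,[(k,np.round(v,4).tolist()) for k,v in d.items() if k not in("frame","z_map")],(d["z_map"]>0).mean())
E
```

```text
0.0187
time_s 0.0
q [-81.8359, 21.8441, 74.3862, 0.0006, 83.8562, -12.3386]
qvel [-0.0909, -0.0127, -0.1111, 0.0451, 0.0124, -0.1011]
joint_efforts [0.0017, -44.8461, -23.1278, -0.0001, 0.0048, -0.0]
position [0.1926, -0.5149, 0.2307]
tool_rot [[0.9367, 0.3503, -0.0002], [0.3502, -0.9367, 0.0015], [0.0003, -0.0015, -1.0]]
ft_force [0.5342, 0.3093, -0.0561]
wrist_torque [-0.0038, 0.0285, 0.0078]
gripper_force 0.0
grip_width 0.0852
top [('vertical_fov', 53.5684), ('cx', 279.305), ('cy', 211.6402), ('dist', [-0.0441, 0.0, 0.0, 0.0, 0.0]), ('eye', [0.3558, 0.0223, 0.9491]), ('attitude', [[-0.0032, 0.9933, -0.1154], [-0.9998, -0.0056, -0.0202], [-0.0207, 0.1153, 0.9931]])] 0.9962329931972789
side [('vertical_fov', 50.6052), ('cx', 278.7342), ('cy', 213.4373), ('dist', [-0.0178, 0.0, 0.0, 0.0, 0.0]), ('eye', [0.4171, -0.9241, 0.6061]), ('attitude', [[0.9993, 0.0062, -0.0382], [-0.036, 0.5113, -0.8586], [0.0142, 0.8594, 0.5112]])] 0.9957738095238096
```

View pics/top0.png

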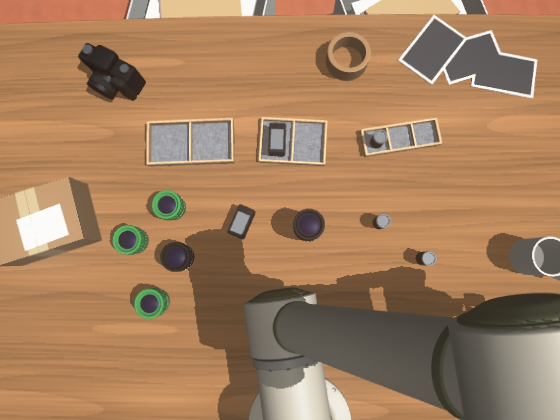

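View pics/side0.png

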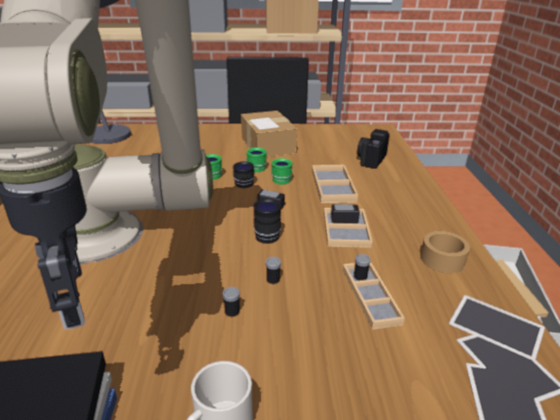

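The top view looks along world +x upward and +y left.

- **Prime lens candidates:** black (177,257), green-ringed look-alikes at (167,205), (128,239) and (150,303). I choose the black one.
- **Zoom lens candidates:** (308,225), also black but taller.
- **Tubs:** loose at (382,221) and (427,259). The stored one is at (378,138).
- **Battery:** loose at (240,222). The stored one is at (278,138).
- **Trays:** lens (190,142), battery (293,141), film (401,137).
- **Not wanted:** binoculars or camera at (112,72), mug at (540,257), bowl at (349,56).

```bash
cat > h.py <<'E'
import numpy as np,cv2
def K(d):
    f=210/np.tan(np.radians(d["vertical_fov"])/2)
    return np.array([[f,0,d["cx"]],[0,f,d["cy"]],[0,0,1]],float)
def rays(d,uv):
    p=cv2.undistortPoints(np.asarray(uv,float).reshape(-1,1,2),K(d),np.asarray(d["dist"],float)).reshape(-1,2)
    c=np.c_[p[:,0],-p[:,1],-np.ones(len(p))]
    return c@np.asarray(d["attitude"]).T
def onplane(d,uv,z):
    r=rays(d,uv);e=np.asarray(d["eye"]);return e+r*((z-e[2])/r[:,2])[:,None]
def cloud(d):
    v,u=np.mgrid[0:420,0:560]
    r=rays(d,np.c_[u.ravel(),v.ravel()])
    return (np.asarray(d["eye"])+r*d["z_map"].reshape(-1,1)).reshape(420,560,3)
E
cat > m.py <<'E'
from h import *
d=np.load("top0.npz"); c=cloud(d); im=d["frame"]
t=c[300:330,380:420] ; print("table z",np.median(c[150:200,300:360,2]))
# circles / tops
def top(name,u,v,r,h):
    w=c[v-r:v+r,u-r:u+r].reshape(-1,3); zt=np.percentile(w[:,2],97)
    vv,uu=np.mgrid[v-r:v+r,u-r:u+r]
    k=(abs(c[v-r:v+r,u-r:u+r,2]-h)<.008)
    pts=np.c_[uu[k],vv[k]].astype(np.float32)
    (cc,rad)=cv2.minEnclosingCircle(pts)
    print(name,"ztop",zt.round(4),"n",len(pts),"ctr px",np.round(cc,1),"xyz circle",onplane(d,[cc],h)[0].round(4),"mean",onplane(d,[pts.mean(0)],h)[0].round(4),"diam",(rad*2*(.949-h)/K(d)[0,0]).round(4))
    return pts
top("zoom",308,225,22,.09);top("prime",177,257,22,.06)
top("tubA",382,221,14,.05);top("tubB",427,259,14,.05)
top("stub",378,138,14,.054)
for n,u,v,r,h in(("bat",240,222,20,.04),("sbat",278,138,22,.044)):
    p=top(n,u,v,r,h); w=onplane(d,p,h)[:,:2]; print(cv2.minAreaRect((w*1000).astype(np.float32)))
for u,v,h in((167,205,.06),(128,239,.06),(150,303,.06)): top("green",u,v,22,h)
hsv=cv2.cvtColor(im,cv2.COLOR_RGB2HSV)
for n,(a,b,e,f),h in(("lens",(140,112,240,172),.024),("batt",(252,112,334,170),.018),("film",(354,112,450,162),.018)):
    z=c[b:f,a:e,2]; k=(z>h-.006)&(z<.07)
    n_,l,st,ce=cv2.connectedComponentsWithStats(k.astype(np.uint8)); i=1+st[1:,4].argmax()
    v,u=np.nonzero(l==i); w=onplane(d,np.c_[u+a,v+b],h)[:,:2]
    print(n,cv2.minAreaRect((w*1000).astype(np.float32)),k.sum())
cv2.imwrite("pics/crop1.png",cv2.resize(im[185:325,100:340,::-1],None,fx=3,fy=3,interpolation=cv2.INTER_CUBIC))
E
python3 m.py
```

```text
table z 0.0005290183933798209
zoom ztop 0.0915 n 778 ctr px [308.7 223.9] xyz circle [ 0.4296 -0.0211  0.09  ] mean [ 0.4297 -0.0211  0.09  ] diam 0.0655
prime ztop 0.0613 n 709 ctr px [174.8 256.6] xyz circle [0.3634 0.2647 0.06  ] mean [0.3636 0.2649 0.06  ] diam 0.0651
tubA ztop 0.0503 n 161 ctr px [382.9 220.4] xyz circle [ 0.4399 -0.1838  0.05  ] mean [ 0.4398 -0.1838  0.05  ] diam 0.0307
tubB ztop 0.0511 n 187 ctr px [428.5 258. ] xyz circle [ 0.3583 -0.2793  0.05  ] mean [ 0.3581 -0.2793  0.05  ] diam 0.0335
stub ztop 0.055 n 170 ctr px [379.5 136.2] xyz circle [ 0.6264 -0.1817  0.054 ] mean [ 0.6264 -0.1814  0.054 ] diam 0.0325
bat ztop 0.0425 n 544 ctr px [241. 221.] xyz circle [0.4412 0.1251 0.04  ] mean [0.4412 0.1258 0.04  ] diam 0.0744
((441.42022705078125, 125.78327178955078), (38.27212142944336, 69.60101318359375), 66.72608184814453)
sbat ztop 0.0462 n 515 ctr px [277.  137.5] xyz circle [0.6282 0.0453 0.044 ] mean [0.6282 0.0457 0.044 ] diam 0.0723
((628.2662353515625, 45.676963806152344), (37.79815673828125, 71.41573333740234), 87.59362030029297)
green ztop 0.0611 n 678 ctr px [166.  204.2] xyz circle [0.4767 0.2869 0.06  ] mean [0.477  0.2872 0.06  ] diam 0.0636
green ztop 0.0613 n 705 ctr px [127.3 239.8] xyz circle [0.3995 0.3698 0.06  ] mean [0.4005 0.3703 0.06  ] diam 0.0655
green ztop 0.0613 n 693 ctr px [148.9 303.5] xyz circle [0.2641 0.3183 0.06  ] mean [0.2642 0.3185 0.06  ] diam 0.0645
lens ((629.09033203125, 247.72154235839844), (104.4268798828125, 201.4554443359375), 1.5429399013519287) 678
batt ((633.8997802734375, 47.021217346191406), (39.105403900146484, 78.39273071289062), 89.50579833984375) 1110
film ((636.6390380859375, -238.96743774414062), (64.79318237304688, 177.41358947753906), 8.109065055847168) 779
```

View pics/crop1.png

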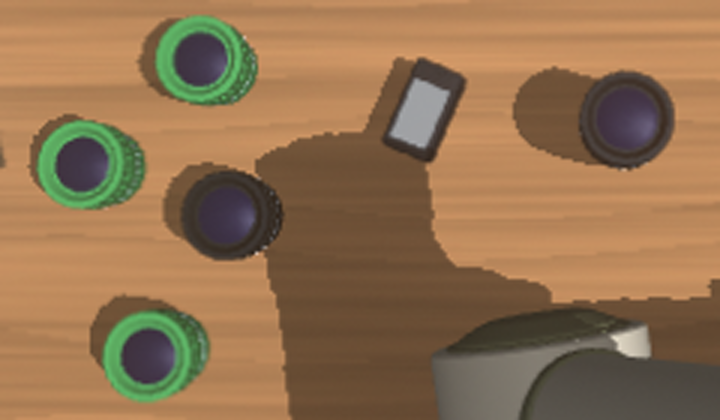

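The crop shows the black prime at crop (232,214), clear of the three green ones. The zoom is at crop (627,118) and the battery at (425,108). Next I'll refine the tray rectangles and cross-check with the side camera.

```bash
python3 - <<'E'
from h import *
t=np.load("top0.npz");s=np.load("side0.npz")
for nm,d in(("top",t),("side",s)):
    p=cloud(d).reshape(-1,3)
    for n,x,y,h in(("zoom",.43,-.021,.09),("prime",.363,.265,.06),("tubA",.44,-.184,.05),("tubB",.358,-.279,.05),("bat",.441,.126,.04)):
        k=(np.hypot(p[:,0]-x,p[:,1]-y)<.055)&(abs(p[:,2]-h)<.006)
        q=p[k,:2]*1000; r=cv2.minAreaRect(q.astype(np.float32)); print(nm,n,k.sum(),np.round(r[0],1),np.round(r[1],1),round(r[2],1))
    for n,x,y,L,W in(("lens",.629,.248,.102,.2),("batt",.63,.01,.104,.152),("film",.637,-.239,.062,.178)):
        k=(abs(p[:,0]-x)<L/2+.025)&(abs(p[:,1]-y)<W/2+.025)&(p[:,2]>.011)&(p[:,2]<.028)
        q=p[k,:2]*1000; r=cv2.minAreaRect(q.astype(np.float32)); print(nm,n,k.sum(),np.round(r[0],1),np.round(r[1],1),round(r[2],1))
E
```

```text
top zoom 744 [429.8 -20.7] [64.4 62.8] 89.2
top prime 667 [363.5 265.9] [61.9 64.2] 45.6
top tubA 158 [ 439.8 -184.4] [29.8 28.4] 89.3
top tubB 184 [ 358.3 -280.4] [32.4 30. ] 89.6
top bat 535 [441.8 126.2] [37.8 70. ] 66.7
top lens 905 [629.6 247.7] [103.3 200.4] 1.5
top batt 594 [630.    9.5] [152.1 106.3] 86.3
top film 608 [ 637.8 -240.2] [ 64.6 178. ] 8.2
side zoom 367 [428.4 -22.4] [63.3 64.4] 0.5
side prime 211 [362.5 264.8] [67.7 62.5] 78.9
side tubA 144 [ 439.2 -185. ] [30.5 30.4] 21.0
side tubB 189 [ 357.5 -281.1] [30.5 31.1] 64.0
side bat 209 [440.4 125.1] [41.  69.9] 72.1
side lens 638 [628.5 249.5] [103.7 210.3] 1.5
side batt 631 [628.4  10.4] [159.1 104.8] 86.3
side film 900 [ 637. -239.] [ 63.8 182.1] 9.1
```

Request:
apply_moves(
  series=[
    [0,0,0,0,0,-9.7,1],
    [0,0,0,0,0,-9.7,1],
    [0,0,0,0,0,-9.7,1],
    [0,0,0,0,0,-9.7,1],
    [0,0,0,0,0,-9.7,1],
    [0,0,0,0,0,-9.7,1],
    [0,0,0,0,0,-9.7,1],
    [0,0,0,0,0,-9.7,1],
    [0,0,0,0,0,0,1],
  ],
  grip_force=40,
)

```text
time_s: 1.23
position: [0.1926, -0.515, 0.231]
tool_rot: [[-0.139, 0.99, -0.0], [0.99, 0.139, 0.001], [0.001, -0.0, -1.0]]
ft_force: [-0.7, 0.5, -0.2]
grip_width: 0.0854
gripper_force: 0.0
```

Request:
apply_moves(
  series=[
    [38,25.25,0,0,0,0,1],
    [38,25.25,0,0,0,0,1],
    [38,25.25,0,0,0,0,1],
    [38,25.25,0,0,0,0,1],
    [38,25.25,0,0,0,0,1],
    [38,25.25,0,0,0,0,1],
    [38,25.25,0,0,0,0,1],
    [38,25.25,0,0,0,0,1],
    [38,25.25,0,0,0,0,1],
    [38,25.25,0,0,0,0,1],
    [38,25.25,0,0,0,0,1],
    [38,25.25,0,0,0,0,1],
  ],
)

```text
time_s: 2.72
position: [0.4287, -0.0195, 0.2314]
tool_rot: [[-0.137, 0.991, 0.0], [0.991, 0.137, -0.0], [-0.0, 0.0, -1.0]]
ft_force: [-0.0, -0.0, -0.1]
grip_width: 0.0854
gripper_force: 0.0
```

Request:
apply_moves(
  series=[
    [0,0,0,0,0,0,1],
    [0,0,25,0,0,0,1],
    [0,0,30,0,0,0,1],
    [0,0,30,0,0,0,1],
    [0,0,30,0,0,0,1],
    [0,0,0,0,0,0,1],
  ],
)

```text
time_s: 3.48
position: [0.4272, -0.0214, 0.1152]
tool_rot: [[-0.138, 0.99, -0.004], [0.99, 0.138, 0.001], [0.002, -0.004, -1.0]]
ft_force: [0.1, 0.3, -0.2]
grip_width: 0.0854
gripper_force: 0.0
```

Request:
apply_moves(
  series=[
    [0,1.5,25,0,0,0,1],
    [0,0,25,0,0,0,1],
    [0,0,15,0,0,0,1],
    [0,0,10,0,0,0,1],
    [0,0,0,0,0,0,1],
    [0,0,0,0,0,0,0.8],
    [0,0,0,0,0,0,0.6],
    [0,0,0,0,0,0,0.5],
    [0,0,0,0,0,0,0.5],
    [0,0,0,0,0,0,0.5],
    [0,0,0,0,0,0,0.5],
  ],
  grip_force=40,
)

```text
time_s: 4.85
position: [0.4301, -0.021, 0.0422]
tool_rot: [[-0.141, 0.99, 0.001], [0.99, 0.141, -0.001], [-0.001, 0.001, -1.0]]
ft_force: [-1.9, -0.2, 5.3]
grip_width: 0.065
gripper_force: 43.5
```

Request:
apply_moves(
  series=[
    [0,0,-10,0,0,0,0.5],
    [0,0,-25,0,0,0,0.5],
    [0,0,-35,0,0,0,0.5],
    [0,0,-30,0,0,0,0.5],
    [12,14,-10,0,0,0,0.5],
    [0,0,0,0,0,0,0.5],
  ],
)

```text
time_s: 5.6
position: [0.4423, -0.0065, 0.1524]
tool_rot: [[-0.142, 0.99, 0.002], [0.99, 0.142, -0.001], [-0.001, 0.002, -1.0]]
ft_force: [-0.3, -0.8, -4.3]
grip_width: 0.0652
gripper_force: 46.3
```

Request:
apply_moves(
  series=[
    [18,21.5,0,0,0,0,0.5],
    [25,30,0,0,0,0,0.5],
    [25,30,0,0,0,0,0.5],
    [25,30,0,0,0,0,0.5],
    [25,30,0,0,0,0,0.5],
    [25,30,0,0,0,0,0.5],
    [20,26,0,0,0,0,0.5],
    [15,18,0,0,0,0,0.5],
    [0,0,0,0,0,0,0.5],
    [0,0,0,0,0,0,0.5],
  ],
)

```text
time_s: 6.85
position: [0.6295, 0.1989, 0.1506]
tool_rot: [[-0.141, 0.99, -0.002], [0.99, 0.141, -0.001], [-0.0, -0.002, -1.0]]
ft_force: [-0.3, -0.7, -4.6]
grip_width: 0.065
gripper_force: 46.8
```

```bash
python3 - <<'E'
from rig import get_image
import cv2,numpy as np
a=get_image("top")["frame"];b=get_image("side")["frame"]
cv2.imwrite("pics/p1.png",np.hstack([cv2.resize(a[60:320,80:380],(400,347)),cv2.resize(b[60:320,120:420],(400,347))])[...,::-1])
E
```

```text
(no output)
```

View pics/p1.png

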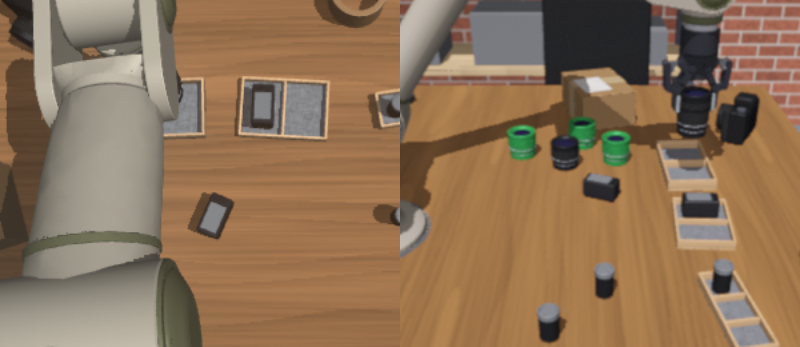

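The zoom hangs upright in the gripper at (693,112) in the right half. It is above the lens tray at (685,165), and everything else is undisturbed.

Request:
apply_moves(
  series=[
    [0,0,20,0,0,0,0.5],
    [0,0,30,0,0,0,0.5],
    [0,0,25,0,0,0,0.5],
    [0,0,15,0,0,0,0.5],
    [0,0,7,0,0,0,0.5],
    [0,0,3,0,0,0,0.5],
    [0,0,1.5,0,0,0,0.5],
    [0,0,1,0,0,0,0.5],
    [0,0,1,0,0,0,0.5],
    [0,0,0,0,0,0,0.5],
  ],
)

```text
time_s: 8.2
position: [0.6303, 0.1997, 0.0479]
tool_rot: [[-0.141, 0.99, 0.0], [0.99, 0.141, -0.0], [-0.0, 0.0, -1.0]]
ft_force: [-0.4, -1.1, -4.5]
grip_width: 0.0654
gripper_force: 46.8
```

Request:
apply_moves(
  series=[
    [0,0,1,0,0,0,0.5],
    [0,0,1,0,0,0,0.5],
    [0,0,0.5,0,0,0,0.5],
    [0,0,0,0,0,0,0.5],
  ],
)

```text
time_s: 8.7
position: [0.6303, 0.1997, 0.0463]
tool_rot: [[-0.141, 0.99, 0.001], [0.99, 0.141, 0.0], [-0.0, 0.001, -1.0]]
ft_force: [-4.5, -0.3, 5.5]
grip_width: 0.065
gripper_force: 47.3
```

Request:
apply_moves(
  series=[
    [0,0,0,0,0,0,0.8],
    [0,0,0,0,0,0,0.85],
    [0,0,0,0,0,0,1],
    [0,0,0,0,0,0,1],
    [0,0,-15,0,0,0,1],
    [0,0,-30,0,0,0,1],
    [0,0,-35,0,0,0,1],
    [0,0,-25,0,0,0,1],
  ],
)

```text
time_s: 9.7
position: [0.6306, 0.1997, 0.1533]
tool_rot: [[-0.141, 0.99, 0.003], [0.99, 0.141, 0.0], [-0.0, 0.003, -1.0]]
ft_force: [-0.3, 0.7, 0.1]
grip_width: 0.0855
gripper_force: 0.0
```

Request:
apply_moves(
  series=[
    [13,-32,0,0,0,0,1],
    [13,-32,0,0,0,0,1],
    [13,-32,0,0,0,0,1],
    [13,-32,0,0,0,0,1],
    [13,-32,0,0,0,0,1],
    [13,-32,0,0,0,0,1],
    [13,-32,0,0,0,0,1],
    [13,-31,0,0,0,0,1],
    [0,0,0,0,0,0,1],
  ],
)

```text
time_s: 10.82
position: [0.3617, 0.2671, 0.1515]
tool_rot: [[-0.143, 0.99, 0.001], [0.99, 0.143, 0.0], [0.0, 0.001, -1.0]]
ft_force: [-0.3, -0.1, 0.1]
grip_width: 0.0854
gripper_force: 0.0
```

```bash
python3 - <<'E'
from rig import get_image
import cv2,numpy as np
a=get_image("top")["frame"];b=get_image("side")["frame"]
cv2.imwrite("pics/p2.png",np.hstack([cv2.resize(a[60:320,80:380],(400,347)),cv2.resize(b[60:320,120:420],(400,347))])[...,::-1])
E
```

```text
(no output)
```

View pics/p2.png

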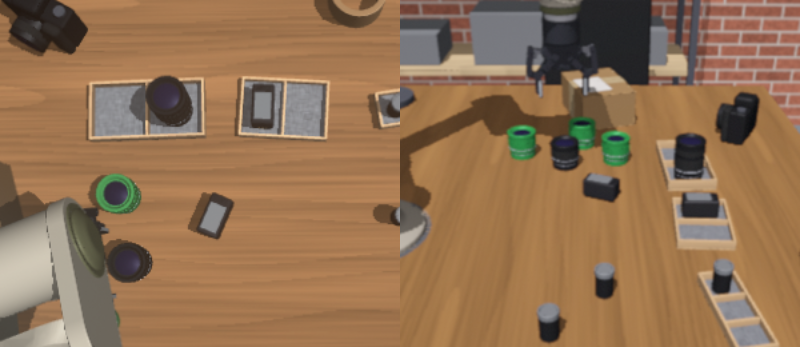

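The zoom stands upright in the lens tray's right bay, top view (168,100). The prime at (130,262) and the greens are unmoved.

Request:
apply_moves(
  series=[
    [-1.5,1,20,0,0,0,1],
    [0,0,30,0,0,0,1],
    [0,0,30,0,0,0,1],
    [0,0,25,0,0,0,1],
    [0,0,15,0,0,0,1],
    [0,0,9,0,0,0,1],
    [0,0,0,0,0,0,1],
    [0,0,0,0,0,0,0.8],
    [0,0,0,0,0,0,0.6],
    [0,0,0,0,0,0,0.5],
    [0,0,0,0,0,0,0.5],
    [0,0,0,0,0,0,0.5],
  ],
)

```text
time_s: 12.42
position: [0.3647, 0.2654, 0.0221]
tool_rot: [[-0.141, 0.99, 0.002], [0.99, 0.141, 0.0], [0.0, 0.002, -1.0]]
ft_force: [-1.1, -1.4, 6.0]
grip_width: 0.063
gripper_force: 43.7
```

Request:
apply_moves(
  series=[
    [0,0,-10,0,0,0,0.5],
    [0,0,-25,0,0,0,0.5],
    [0,0,-35,0,0,0,0.5],
    [0,0,-35,0,0,0,0.5],
    [0,0,-15,0,0,0,0.5],
    [0,0,0,0,0,0,0.5],
  ],
)

```text
time_s: 13.18
position: [0.3645, 0.2655, 0.1424]
tool_rot: [[-0.141, 0.99, 0.002], [0.99, 0.141, 0.001], [0.001, 0.002, -1.0]]
ft_force: [-0.7, -0.4, -3.2]
grip_width: 0.063
gripper_force: 45.1
```

Request:
apply_moves(
  series=[
    [0,15,0,0,0,0,0.5],
    [-1,30,0,0,0,0,0.5],
    [-1,35,0,0,0,0,0.5],
    [-1,35,0,0,0,0,0.5],
    [-1,35,0,0,0,0,0.5],
    [-1,35,0,0,0,0,0.5],
    [-1,35,0,0,0,0,0.5],
    [0,30,0,0,0,0,0.5],
    [0,15.5,0,0,0,0,0.5],
    [0,0,0,0,0,0,0.5],
  ],
)

```text
time_s: 14.42
position: [0.6289, 0.2964, 0.139]
tool_rot: [[-0.14, 0.99, -0.002], [0.99, 0.14, -0.001], [-0.0, -0.002, -1.0]]
ft_force: [-0.8, 0.7, -4.0]
grip_width: 0.0628
gripper_force: 45.3
```

Request:
apply_moves(
  series=[
    [0,0,20,0,0,0,0.5],
    [0,0,30,0,0,0,0.5],
    [0,0,30,0,0,0,0.5],
    [0,0,18,0,0,0,0.5],
    [0,0,8,0,0,0,0.5],
    [0,0,4,0,0,0,0.5],
    [0,0,1,0,0,0,0.5],
    [0,0,1,0,0,0,0.5],
    [0,0,1,0,0,0,0.5],
    [0,0,0,0,0,0,0.5],
  ],
)

```text
time_s: 15.68
position: [0.6281, 0.2968, 0.0284]
tool_rot: [[-0.141, 0.99, 0.0], [0.99, 0.141, 0.0], [0.0, 0.0, -1.0]]
ft_force: [-0.3, 0.4, -2.9]
grip_width: 0.0629
gripper_force: 45.3
```

Request:
apply_moves(
  series=[
    [0,0,1,0,0,0,0.5],
    [0,0,0.7,0,0,0,0.5],
    [0,0,0.5,0,0,0,0.5],
    [0,0,0,0,0,0,0.5],
  ],
)

```text
time_s: 16.18
position: [0.628, 0.2968, 0.0263]
tool_rot: [[-0.141, 0.99, 0.0], [0.99, 0.141, 0.0], [0.0, 0.0, -1.0]]
ft_force: [-0.7, 0.0, -1.3]
grip_width: 0.0631
gripper_force: 45.5
```

Request:
apply_moves(
  series=[
    [0,0,0.7,0,0,0,0.5],
    [0,0,0,0,0,0,0.5],
    [0,0,0,0,0,0,0.8],
    [0,0,0,0,0,0,0.85],
    [0,0,0,0,0,0,1],
    [0,0,0,0,0,0,1],
    [0,0,-15,0,0,0,1],
    [0,0,-30,0,0,0,1],
    [0,0,-40,0,0,0,1],
    [0,0,-40,0,0,0,1],
  ],
)

```text
time_s: 17.42
position: [0.6281, 0.2968, 0.1529]
tool_rot: [[-0.141, 0.99, 0.001], [0.99, 0.141, 0.0], [0.0, 0.001, -1.0]]
ft_force: [-0.6, 0.4, -0.4]
grip_width: 0.0856
gripper_force: 0.0
```

Request:
apply_moves(
  series=[
    [-20,-11,0,0,0,0,1],
    [-40,-22.5,0,0,0,0,1],
    [-40,-22.5,0,0,0,0,1],
    [-40,-22.5,0,0,0,0,1],
    [-40,-22.5,0,0,0,0,1],
    [-40,-22.5,0,0,0,0,1],
    [-40,-22.5,0,0,0,0,1],
    [-40,-22.5,0,0,0,0,1],
    [-40,-22.5,0,0,0,0,1],
    [-40,-22.5,0,0,0,0,1],
    [-40,-22.5,0,0,0,0,1],
    [-30,-18,0,0,0,0,0.75],
  ],
)

```text
time_s: 18.92
position: [0.4395, -0.1862, 0.1516]
tool_rot: [[-0.14, 0.99, 0.002], [0.99, 0.14, -0.001], [-0.001, 0.001, -1.0]]
ft_force: [0.3, -0.1, -1.2]
grip_width: 0.0699
gripper_force: 0.0
```

```bash
python3 - <<'E'
from rig import get_image
import cv2,numpy as np
a=get_image("top")["frame"];b=get_image("side")["frame"]
cv2.imwrite("pics/p3.png",np.hstack([cv2.resize(a[60:320,80:380],(400,347)),cv2.resize(b[60:320,120:420],(400,347))])[...,::-1])
E
```

```text
(no output)
```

View pics/p3.png

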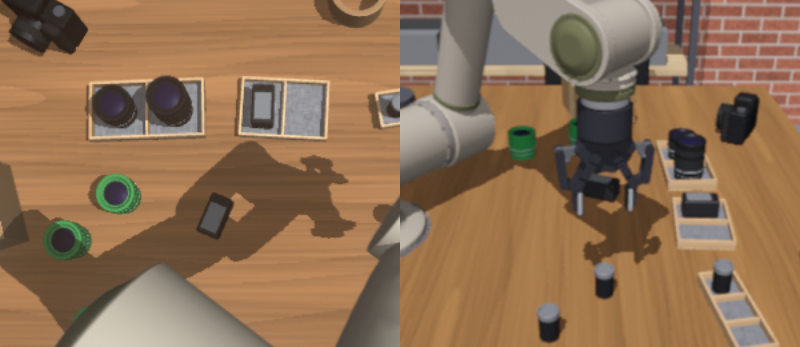

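Both lenses stand upright in their bays, at top-view (115,103) and (168,100). The gripper is above tub A at (604,280) in the right half.

Request:
apply_moves(
  series=[
    [1.5,0,20,0,0,0,0.75],
    [0,0,30,0,0,0,0.75],
    [0,0,30,0,0,0,0.75],
    [0,0,30,0,0,0,0.75],
    [0,0,15,0,0,0,0.75],
    [0,0,8,0,0,0,0.75],
    [0,0,0,0,0,0,0.6],
    [0,0,0,0,0,0,0.45],
    [0,0,0,0,0,0,0.3],
    [0,0,0,0,0,0,0.2],
    [0,0,0,0,0,0,0.2],
    [0,0,0,0,0,0,0.2],
  ],
  grip_force=25,
)

```text
time_s: 20.52
position: [0.4402, -0.1832, 0.0182]
tool_rot: [[-0.141, 0.99, 0.001], [0.99, 0.141, -0.001], [-0.001, 0.001, -1.0]]
ft_force: [-0.3, 1.3, 6.5]
grip_width: 0.0311
gripper_force: 24.6
```

Request:
apply_moves(
  series=[
    [0,0,-10,0,0,0,0.2],
    [0,0,-30,0,0,0,0.2],
    [0,0,-35,0,0,0,0.2],
    [0,0,-15,0,0,0,0.2],
    [-8,18,0,0,0,0,0.2],
    [-14,32,0,0,0,0,0.2],
    [-16,36,0,0,0,0,0.2],
    [-16,36,0,0,0,0,0.2],
    [-16,36,0,0,0,0,0.2],
    [-12.5,29,0,0,0,0,0.2],
    [0,0,0,0,0,0,0.2],
    [0,0,0,0,0,0,0.2],
  ],
)

```text
time_s: 22.02
position: [0.6359, -0.2381, 0.1076]
tool_rot: [[-0.141, 0.99, -0.001], [0.99, 0.141, 0.0], [0.0, -0.001, -1.0]]
ft_force: [-0.1, -0.0, 0.1]
grip_width: 0.0314
gripper_force: 25.0
```

Request:
apply_moves(
  series=[
    [-1.5,1,20,0,0,0,0.2],
    [0,0,30,0,0,0,0.2],
    [0,0,20,0,0,0,0.2],
    [0,0,8,0,0,0,0.2],
    [0,0,4,0,0,0,0.2],
    [0,0,1,0,0,0,0.2],
    [0,0,0,0,0,0,0.2],
  ],
)

```text
time_s: 22.9
position: [0.6379, -0.2398, 0.0251]
tool_rot: [[-0.141, 0.99, 0.001], [0.99, 0.141, -0.001], [-0.001, 0.001, -1.0]]
ft_force: [-0.3, 0.5, -0.2]
grip_width: 0.0313
gripper_force: 25.0
```

Request:
apply_moves(
  series=[
    [0,0,1,0,0,0,0.2],
    [0,0,1,0,0,0,0.2],
    [0,0,0.5,0,0,0,0.2],
    [0,0,0,0,0,0,0.4],
    [0,0,0,0,0,0,0.6],
    [0,0,0,0,0,0,0.7],
    [0,0,0,0,0,0,0.7],
    [0,0,-15,0,0,0,0.7],
    [0,0,-30,0,0,0,0.7],
    [0,0,-35,0,0,0,0.7],
    [0,0,-10,0,0,0,0.7],
  ],
)

```text
time_s: 24.28
position: [0.6386, -0.2402, 0.1153]
tool_rot: [[-0.141, 0.99, 0.004], [0.99, 0.141, -0.003], [-0.003, 0.004, -1.0]]
ft_force: [0.2, 0.4, -0.3]
grip_width: 0.0598
gripper_force: 0.0
```

Request:
apply_moves(
  series=[
    [0,-20,0,0,0,0,0.75],
    [0,-35,0,0,0,0,0.75],
    [0,-40,0,0,0,0,0.75],
    [0,-40,0,0,0,0,0.75],
    [0,-40,0,0,0,0,0.75],
    [0,-40,0,0,0,0,0.75],
    [0,-35,0,0,0,0,0.75],
    [0,-22,0,0,0,0,0.75],
    [-0.5,-11,0,0,0,0,0.75],
    [0,0,0,0,0,0,0.75],
  ],
)

```text
time_s: 25.52
position: [0.3575, -0.2802, 0.1119]
tool_rot: [[-0.14, 0.99, 0.0], [0.99, 0.14, 0.0], [0.0, 0.0, -1.0]]
ft_force: [0.6, 0.6, 0.7]
grip_width: 0.0644
gripper_force: 0.0
```

```bash
python3 - <<'E'
from rig import get_image
import cv2,numpy as np
a=get_image("top")["frame"];b=get_image("side")["frame"]
cv2.imwrite("pics/p4.png",np.hstack([cv2.resize(a[80:340,260:560],(400,347)),cv2.resize(b[160:420,140:440],(400,347))])[...,::-1])
E
```

```text
(no output)
```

View pics/p4.png

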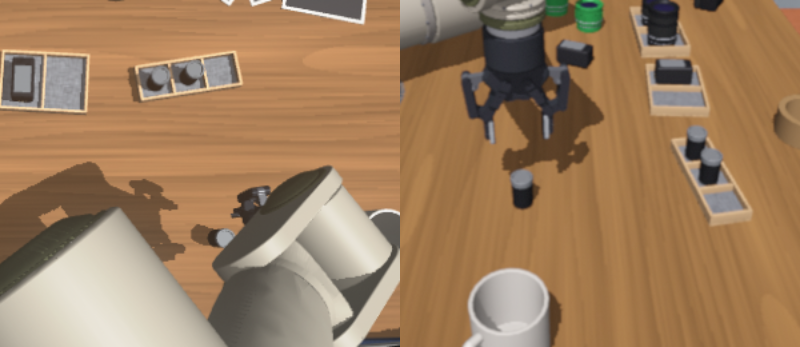

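Tub A stands in the middle bay at (710,166) in the right half, beside the stored tub at (696,142). Tub B at (522,188) is under the gripper.

Request:
apply_moves(
  series=[
    [0,0,20,0,0,0,0.75],
    [0,0,30,0,0,0,0.75],
    [0,0,25,0,0,0,0.75],
    [0,0,13,0,0,0,0.75],
    [0,0,6,0,0,0,0.75],
    [0,0,0,0,0,0,0.75],
    [0,0,0,0,0,0,0.6],
    [0,0,0,0,0,0,0.45],
    [0,0,0,0,0,0,0.3],
    [0,0,0,0,0,0,0.2],
    [0,0,0,0,0,0,0.2],
    [0,0,0,0,0,0,0.2],
  ],
)

```text
time_s: 27.12
position: [0.3577, -0.2802, 0.0184]
tool_rot: [[-0.141, 0.99, 0.001], [0.99, 0.141, -0.001], [-0.001, 0.0, -1.0]]
ft_force: [-0.8, 1.0, 5.6]
grip_width: 0.0313
gripper_force: 24.5
```

Request:
apply_moves(
  series=[
    [0,0,-10,0,0,0,0.2],
    [0,0,-30,0,0,0,0.2],
    [0,0,-35,0,0,0,0.2],
    [0,0,-15,0,0,0,0.2],
    [0,0,0,0,0,0,0.2],
  ],
)

```text
time_s: 27.75
position: [0.3579, -0.2804, 0.1091]
tool_rot: [[-0.141, 0.99, 0.002], [0.99, 0.141, -0.002], [-0.002, 0.001, -1.0]]
ft_force: [-0.2, -0.8, -0.1]
grip_width: 0.0309
gripper_force: 24.9
```

Request:
apply_moves(
  series=[
    [-4,20,0,0,0,0,0.2],
    [-7,35,0,0,0,0,0.2],
    [-8,40,0,0,0,0,0.2],
    [-8,40,0,0,0,0,0.2],
    [-8,40,0,0,0,0,0.2],
    [-8,40,0,0,0,0,0.2],
    [-7,35,0,0,0,0,0.2],
    [-5,22,0,0,0,0,0.2],
    [-2,10.5,0,0,0,0,0.2],
    [0,0,0,0,0,0,0.2],
  ],
)

```text
time_s: 29.0
position: [0.6451, -0.2965, 0.107]
tool_rot: [[-0.141, 0.99, -0.001], [0.99, 0.141, 0.001], [0.001, -0.001, -1.0]]
ft_force: [-0.9, -0.2, -0.6]
grip_width: 0.031
gripper_force: 24.9
```

Request:
apply_moves(
  series=[
    [0,0,20,0,0,0,0.2],
    [0,0,30,0,0,0,0.2],
    [0,0,20,0,0,0,0.2],
    [0,0,8,0,0,0,0.2],
    [0,0,4,0,0,0,0.2],
    [0,0,1,0,0,0,0.2],
    [0,0,1,0,0,0,0.2],
    [0,0,1,0,0,0,0.2],
    [0,0,0.3,0,0,0,0.2],
    [0,0,0,0,0,0,0.2],
  ],
)

```text
time_s: 30.25
position: [0.6454, -0.2967, 0.0227]
tool_rot: [[-0.141, 0.99, 0.0], [0.99, 0.141, -0.0], [-0.0, 0.0, -1.0]]
ft_force: [-0.9, -0.4, -0.0]
grip_width: 0.0312
gripper_force: 24.9
```

Request:
apply_moves(
  series=[
    [0,0,0,0,0,0,0.4],
    [0,0,0,0,0,0,0.6],
    [0,0,0,0,0,0,0.7],
    [0,0,0,0,0,0,0.7],
    [0,0,-15,0,0,0,0.7],
    [0,0,-30,0,0,0,0.7],
    [0,0,-35,0,0,0,0.7],
    [0,0,-20,0,0,0,0.7],
  ],
)

```text
time_s: 31.25
position: [0.6459, -0.297, 0.1261]
tool_rot: [[-0.141, 0.99, 0.003], [0.99, 0.141, -0.002], [-0.003, 0.003, -1.0]]
ft_force: [0.1, -0.7, 0.0]
grip_width: 0.0601
gripper_force: 0.0
```

Request:
apply_moves(
  series=[
    [20,-6,0,0,0,0,0.8],
    [40,-13,0,0,0,0,0.8],
    [40,-13,0,0,0,0,0.8],
    [40,-13,0,0,0,0,0.8],
    [40,-13,0,0,0,0,0.8],
    [40,-13,0,0,0,0,0.8],
    [40,-13,0,0,0,0,0.8],
    [40,-13,0,0,0,0,0.8],
    [40,-13,0,0,0,0,0.8],
    [40,-13,0,0,0,0,0.8],
    [40,-13,0,0,0,0,0.8],
    [27,-7,0,0,0,0,0.8],
  ],
)

```text
time_s: 32.75
position: [0.4402, 0.1271, 0.1238]
tool_rot: [[-0.142, 0.99, 0.002], [0.99, 0.142, 0.0], [-0.0, 0.002, -1.0]]
ft_force: [0.3, 0.7, 0.3]
grip_width: 0.0686
gripper_force: 0.0
```

Request:
apply_moves(
  series=[
    [0,0,0,0,0,-9.8,0.8],
    [0,0,0,0,0,-9.8,0.8],
    [0,0,0,0,0,-9.8,0.8],
    [0,0,0,0,0,-9.8,0.8],
    [0,0,0,0,0,-9.8,0.8],
    [0,0,0,0,0,-9.6,0.8],
    [0,0,0,0,0,0,0.8],
    [0,0,0,0,0,0,0.8],
  ],
)

```text
time_s: 33.75
position: [0.4409, 0.1257, 0.1231]
tool_rot: [[-0.917, 0.398, 0.001], [0.398, 0.917, 0.0], [-0.001, 0.0, -1.0]]
ft_force: [-0.4, -0.1, 0.6]
grip_width: 0.0682
gripper_force: 0.0
```

```bash
python3 - <<'E'
from rig import get_image
import cv2,numpy as np
a=get_image("top")["frame"];b=get_image("side")["frame"]
cv2.imwrite("pics/p5.png",np.hstack([cv2.resize(a[80:340,180:480],(400,347)),cv2.resize(b[100:360,160:460],(400,347))])[...,::-1])
E
```

```text
(no output)
```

View pics/p5.png

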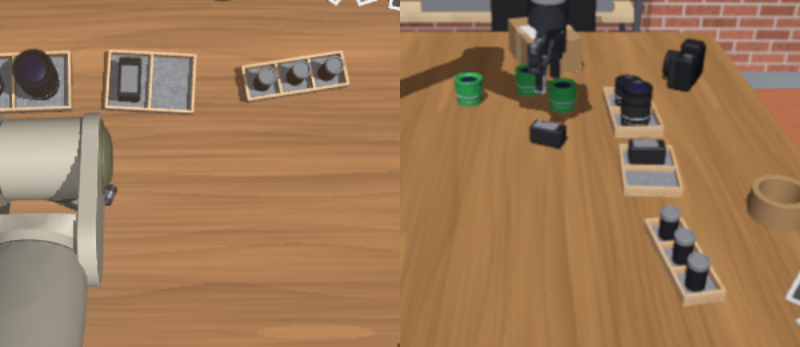

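All three tubs stand in the film tray at right-half (669,222), (684,245) and (697,270). The loose battery at (548,134) is unmoved, and the fingers are aligned with it.

Request:
apply_moves(
  series=[
    [0,0,20,0,0,0,0.8],
    [0,0,30,0,0,0,0.8],
    [0,0,30,0,0,0,0.8],
    [0,0,18,0,0,0,0.8],
    [0,0,8,0,0,0,0.8],
    [0,0,2,0,0,0,0.8],
    [0,0,0,0,0,0,0.65],
    [0,0,0,0,0,0,0.5],
    [0,0,0,0,0,0,0.35],
    [0,0,0,0,0,0,0.3],
    [0,0,0,0,0,0,0.3],
    [0,0,0,0,0,0,0.3],
  ],
  grip_force=45,
)

```text
time_s: 35.35
position: [0.4413, 0.1258, 0.0154]
tool_rot: [[-0.918, 0.396, 0.002], [0.396, 0.918, 0.0], [-0.002, 0.001, -1.0]]
ft_force: [0.1, 1.5, 4.5]
grip_width: 0.0377
gripper_force: 45.8
```

Request:
apply_moves(
  series=[
    [0,0,-10,0,0,0,0.3],
    [0,0,-25,0,0,0,0.3],
    [0,0,-35,0,0,0,0.3],
    [0,0,-35,0,0,0,0.3],
    [0,0,-10,0,0,0,0.3],
    [0,0,0,0,0,0,0.3],
  ],
)

```text
time_s: 36.1
position: [0.4406, 0.1257, 0.1295]
tool_rot: [[-0.918, 0.396, 0.0], [0.396, 0.918, 0.0], [-0.0, 0.0, -1.0]]
ft_force: [0.4, 0.1, -2.9]
grip_width: 0.0371
gripper_force: 45.7
```

Request:
apply_moves(
  series=[
    [-18,-5,0,0,0,0,0.3],
    [-32,-9.5,0,0,0,0,0.3],
    [-34,-10,0,0,0,0,0.3],
    [-34,-10,0,0,0,0,0.3],
    [-34,-10,0,0,0,0,0.3],
    [-34,-10,0,0,0,0,0.3],
    [-30,-8.5,0,0,0,0,0.3],
    [-16,-4.3,0,0,0,0,0.3],
    [0,0,0,0,0,-7,0.3],
    [0,0,0,0,0,-7,0.3],
    [0,0,0,0,0,-5.7,0.3],
    [0,0,0,0,0,0,0.3],
  ],
)

```text
time_s: 37.6
position: [0.6273, -0.0287, 0.1279]
tool_rot: [[-0.998, 0.064, -0.002], [0.064, 0.998, 0.0], [0.002, 0.0, -1.0]]
ft_force: [-0.0, -0.2, -3.3]
grip_width: 0.0374
gripper_force: 45.6
```

```bash
python3 - <<'E'
from rig import get_image,telemetry
import cv2,numpy as np
b=get_image("side")["frame"]
cv2.imwrite("pics/p6.png",cv2.resize(b[100:300,240:440],(600,600))[...,::-1]); s=telemetry.observe(); print(np.round(s["position"],4),np.round(s["tool_rot"],3).tolist())
E
```

```text
[ 0.6273 -0.0286  0.1282] [[-0.998, 0.065, -0.002], [0.065, 0.998, 0.0], [0.002, 0.0, -1.0]]
```

View pics/p6.png

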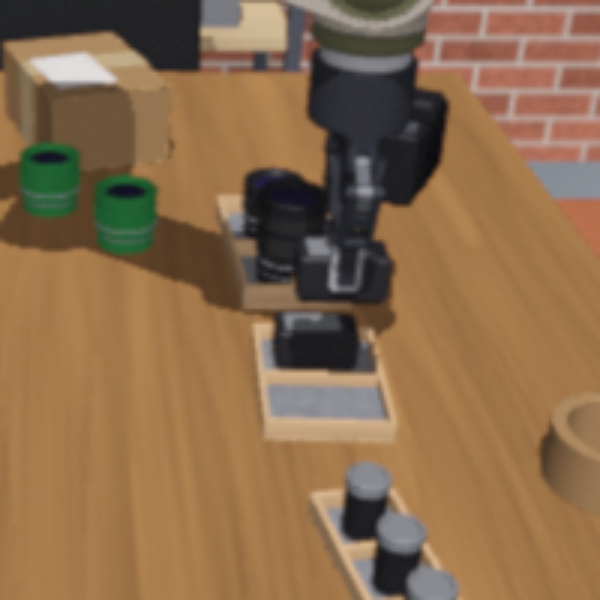

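The battery is held level at (345,270), high above its tray at (325,400).

Request:
apply_moves(
  series=[
    [0,0,20,0,0,0,0.3],
    [0,0,30,0,0,0,0.3],
    [0,0,25,0,0,0,0.3],
    [0,0,17,0,0,0,0.3],
    [0,0,9,0,0,0,0.3],
    [0,0,4,0,0,0,0.3],
    [0,0,1,0,0,0,0.3],
    [0,0,1,0,0,0,0.3],
    [0,0,0.5,0,0,0,0.3],
    [0,0,0,0,0,0,0.3],
  ],
)

```text
time_s: 38.9
position: [0.6273, -0.0279, 0.0223]
tool_rot: [[-0.998, 0.063, 0.0], [0.063, 0.998, -0.0], [-0.0, -0.0, -1.0]]
ft_force: [0.2, -1.0, -2.2]
grip_width: 0.0372
gripper_force: 45.6
```

Request:
apply_moves(
  series=[
    [0,0,1,0,0,0,0.3],
    [0,0,1,0,0,0,0.3],
    [0,0,0.7,0,0,0,0.3],
    [0,0,0,0,0,0,0.3],
  ],
)

```text
time_s: 39.4
position: [0.6272, -0.0278, 0.0195]
tool_rot: [[-0.998, 0.063, -0.0], [0.063, 0.998, 0.0], [0.0, 0.0, -1.0]]
ft_force: [0.2, -0.4, -1.4]
grip_width: 0.0373
gripper_force: 45.6
```

Request:
apply_moves(
  series=[
    [0,0,0.5,0,0,0,0.3],
    [0,0,0,0,0,0,0.4],
    [0,0,0,0,0,0,0.55],
    [0,0,0,0,0,0,0.55],
    [0,0,-15,0,0,0,0.55],
    [0,0,-30,0,0,0,0.55],
    [0,0,-40,0,0,0,0.55],
    [0,0,-40,0,0,0,0.55],
    [35,0,-20,0,0,0,0.55],
    [45,0,0,0,0,0,0.55],
    [45,0,0,0,0,0,0.55],
    [45,0,0,0,0,0,0.55],
  ],
)

```text
time_s: 40.9
position: [0.4563, -0.0171, 0.1649]
tool_rot: [[-0.998, 0.063, 0.002], [0.063, 0.998, -0.001], [-0.002, -0.0, -1.0]]
ft_force: [0.2, -0.0, 0.4]
grip_width: 0.0466
gripper_force: 0.0
```

Request:
apply_moves(
  series=[
    [30,-40,0,0,0,0,0.55],
    [0,-40,0,0,0,0,0.55],
    [0,-40,0,0,0,0,0.55],
    [0,-40,0,0,0,0,0.55],
    [0,0,0,0,0,0,0.55],
    [0,0,0,0,0,0,0.55],
  ],
)

```text
time_s: 41.65
position: [0.4175, -0.1745, 0.1644]
tool_rot: [[-0.998, 0.063, 0.0], [0.063, 0.998, -0.0], [-0.0, -0.0, -1.0]]
ft_force: [-0.2, 1.0, 0.6]
grip_width: 0.047
gripper_force: 0.0
```

```bash
python3 - <<'E'
from rig import get_image
import cv2,numpy as np
a=get_image("top")["frame"];b=get_image("side")["frame"]
cv2.imwrite("pics/p7.png",np.hstack([cv2.resize(a[90:330,130:460],(450,327)),cv2.resize(b[130:350,200:420],(327,327))])[...,::-1])
E
```

```text
(no output)
```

View pics/p7.png

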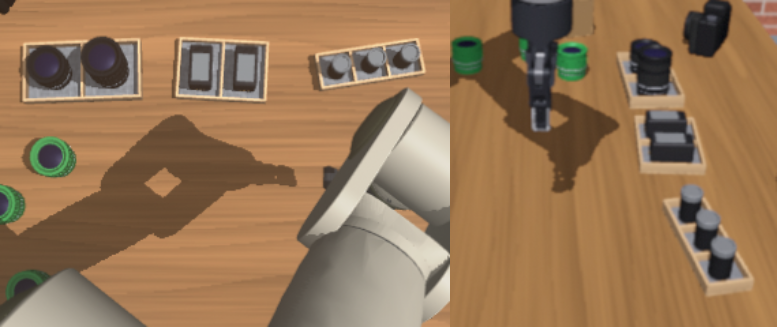

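The top view shows both lenses at (48,68) and (105,62), the batteries at (200,68) and (245,68), and the tubs at (338,66), (370,60) and (405,55). All are seated in their bays, and the gripper is clear of everything.

```bash
python3 -c "
from rig import env
print(env.close_job())"
```

```text
the job is handed in; nothing more can be done
None
```

I handed the job in at about 42 s on the robot's clock. Both lenses, both film tubs and the loose battery are in their trays as asked, and the stored items and green look-alikes were left alone. The judge's verdict was not shown.

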